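Jack up the compressor's foot end and hold it for a foot change

ROBOT

A 6-joint arm with a two-finger parallel gripper is mounted at the origin on the work surface. World frame = base frame: x ahead of the robot, y to its left, z up, the work surface at z = 0. Lengths are in mm, angles in rad, forces in N, time in s.
With the tool pointing down it reaches from about 300 to 775 mm from the base axis. Payload 14.6 kg.
Tool frame: the origin (TCP) lies at the very end of the fingers, on their centre line; the grasp point (between the pads) lies manip.tcp_to_grasp behind it (manip.tcp_to_grasp is the distance from the TCP to the grasp point, in mm); z points along the fingers, y is the line along which they close (so a half turn about z gives the same grasp; the last joint's range is limited). The gripper opens to 85 mm and grips with 20 to 120 N. Pads are 22 mm wide; open, the fingers measure 114 mm over their backs; the gripper's body (76 mm by 85 mm) begins 54 mm behind the grasp point. The pads swing forward as they close: fully open they stand 13 mm farther back than shut.
Start: joints at [1.102, 0.3, 1.521, -0, 1.321, -0.067], TCP at [215.088, 506.188, 231.281] pointing down, gripper open.
Joint ranges: [-3.03, 3.03], [-0.79, 2.21], [0.23, 2.52], [-1.04, 4.18], [0, 3.07], [-2.55, 2.55]. Speed limits (rad/s): [2.22, 2.22, 2.57, 3.14, 3.14, 3.14].

INTERFACE

Orientations are given as a unit quaternion [w, x, y, z].
In Python, from workcell import manip gives the robot as it stands.
- The arm moves only by the tool tcp_steps, called as name(argument=value, ...) on one line, values as JSON. Schema: {"type":"object","properties":{"increments":{"type":"array","items":{"type":"object","properties":{"drx":{"type":"number"},"dry":{"type":"number"},"drz":{"type":"number"},"x":{"type":"number"},"y":{"type":"number"},"z":{"type":"number"},"jaw":{"type":"number"}},"additionalProperties":false,"required":["jaw"]},"minItems":1,"maxItems":8},"grip_force":{"type":"number"},"only":{"type":"string"},"quiet":{"type":"boolean"},"lines":{"type":"string"}},"required":["increments"],"additionalProperties":false}. increments is a list of rows, 1 to 8 of them, each an object with the fields drx, dry, drz (a rotation vector in rad), x, y, z (the shift in mm), jaw (the finger opening in mm); a field left out counts as zero (the opening has to be given); each row is the pose to reach, as a shift and turn from the pose commanded when the call began, along the tool's axes at that moment; what a row does not reach only later rows make up. A row lasts 1/12 s, in which the tool goes at most 41.7 mm and 0.125 rad, less where a joint would pass 70% of its speed; a pose out of reach is approached as far as the arm can. The fingers move at their own pace and stop on an object; grip_force is the grip in N (left out, the last holds). Time passes only in rows, so rows that do not move let the fingers close. The tool returns the time, the measured TCP pose, the force, the opening and the grip force at its end. only (a regular expression) keeps the lines of the reply that match it, lines (a string "A,B") keeps lines A to B, and quiet returns only ok. Input that does not fit is refused with a message, and nothing moves.
- manip.get_state(): the state, without advancing time (a new reading comes with each control period).
- manip.capture(name): name is "scene" or "top" or "wrist"; returns a dict with "frame" (384x512x3 uint8, red, green, blue), "fx", "fy", "cx", "cy" (pixels), "pose" (4x4, takes a point from camera to world coordinates). Camera axes: x right, y down, z forward; pixel columns grow to the right and rows downward; lengths in mm; the calibration is good to about 2 mm. A picture is of the moment at which its call begins. There is no depth.
- manip.job_done(): hands the job in; it is judged then, once.
The state is a dict: "clock": time; "qpos": joint angles; "dq": joint speeds; "joint_torque": joint torques, N m; "tcp_pos": TCP position; "tool_rot": TCP orientation; "ft_force": force on the tool from outside, world axes, zero at the start; "torque": the same for the moment, N m; "finger_gap": finger opening in mm; "grasp_force": force on a finger pad.
Only numpy, scipy, OpenCV 4.12 (cv2) and the standard library are available. Lean on these libraries where they do the work, as an engineer would, in place of code of your own. Each camera call takes 0.05 s, during which the arm holds its last target. There are 200 camera calls.

TASK

The rubber feet of the air compressor are to be changed, so its foot end must be raised and held. Set the red lever jack flat on the bench with its blue saddle centred under the yellow-marked lift pad, then pump the jack's lever all the way down to its stop so that the feet come well clear of the bench, and finish while still holding the lever down - the jack sinks back if it is let go. Let the jack do the lifting: do not push or lift the compressor with the arm, and leave the other things on the bench as they are.

Things in the scene. Friction and masses are not known exactly. Their poses are not given: they have to be found in the camera images.
- jack: Red lever jack, loose, about 0.84 kg. Base plate 300 long (its x), 95 wide (y), 8 thick. Origin: centre of the plate's underside; x points to the saddle end, z up. The lever turns on a pin along y at x +45, z 55: the saddle is ahead of the pin, the lever runs back from it between two cheeks and up over the rear of the base. It can be lifted or slid along the bench.
- jack_cheeks (a point): Where to grip the jack from above, at its x +15, y 0, z 55: between the two upright red cheeks, 50 over their outer faces, from x -25 to +75 and up to z 76 of the jack; close the fingers along the jack's y. The lever passes between the cheeks; behind them it rises: its top is at most z 100 above x -30. The jack's centre of mass is near its x 0.
- lever (a joint): Angle of the lever: 0 fully up (grip 24 degrees above level, saddle lowest), 0.48 fully down on its stop (grip 3.4 degrees below level, saddle highest). The saddle, 75 mm from the pin, rises 75 mm x (sin 0.42 - sin(0.42 - angle)). Friction of about 2 N at the grip keeps the unloaded lever where it is; under the compressor it takes 10 to 20 N to press and hold, and rises again when let go.
- lever_grip (a point): Middle of the black rubber grip of the lever, on the lever's axis, 200 mm from the pin. The grip is a round bar 29 thick, from 135 to 250 mm from the pin. Lever fully up: 137 mm above the bench, at x -138 of the jack; fully down: 43 mm above the bench, at x -155. Press it from above.
- saddle: The jack's saddle: a disc 40 wide with a blue top, on a short post hinged to the lever; it always stays level. Origin: the hinge, 60 mm below the top face.
- saddle_top (a point): Centre of the blue top face of the saddle. With the lever fully up it is at x +113.5, y 0 of the jack and 84 mm above the bench; with the lever fully down at x +120, 119 mm above it.
- tank: The air compressor's tank, motor and leg, about 11 kg, tipping as one about the axle of two chocked wheels. Origin: 60 mm above the middle between its two rubber feet. Its -x axis points to the foot end with the lift tongue, +x to the wheels (axle at x +330, z 0); y runs along the axle. Tank 170 in diameter, its end at x -45; foot plate 220 wide; top 380 above the bench.
- lift_pad (a point): Marked lift pad: centre of the underside of a round rubber pad, 50 wide, under the end of the steel tongue (50 wide, 11 thick with the pad), 450 mm from the axle, 75 mm out from the tank's end. At rest the underside is 98 mm above the bench; the tongue's top over the pad is yellow with a black ring. The space below and in front of it is free.
- feet (a point): Midpoint between the undersides of the two rubber feet under the foot plate, 120 mm behind the lift pad; on the bench at rest.
- foot_new1: New rubber foot, 40 wide, 39 tall, standing on the bench; bystander. Origin under its centre.
- foot_new2: A second new rubber foot, the same; bystander.
- spanner: Steel spanner, 170 long, lying on the bench; bystander.
- compound_a: White bottle with a red label, 60 wide, 170 tall; bystander.
- compound_b: White bottle with a green label, 60 wide, 170 tall; bystander.
- tape: Roll of blue masking tape, 100 wide, 25 high, lying flat; bystander.
- pads: Two round polishing pads, green and orange, 90 wide, stacked; bystander.
- polisher: Red and black machine polisher, 415 long, standing on its green pad; bystander. Origin on the bench under its middle, pad to +x.

How it is judged:
By the outcome, as a careful person would: the job done as asked, in the order asked, and still so for the second after the job is handed in, while the arm keeps its last pose, push and grip.
It also fails if it takes over 48 s, if anything falls off the work surface, if the arm or the gripper's body presses on something with over 40 N, if the wrist force passes 120 N, or if a joint passes its speed limit or range.

## Working session

There is one attempt and no reset: what is moved stays moved. The work goes in short steps, Python scripts to look and compute and a tool call to move; the robot and the scene stay as the last step left them, time stands still between calls to the robot, and variables do not carry over. Pictures are saved under pics/ and viewed, at most 10 in all, crops included, and the job is handed in when it is done.

```bash
ls; mkdir -p pics
```

Run:
```python
from workcell import manip
import cv2,numpy as np
print(manip.tcp_to_grasp, manip.get_state())
for n in("scene","top"):
    c=manip.capture(n); cv2.imwrite(f"pics/{n}0.png",cv2.cvtColor(c["frame"],cv2.COLOR_RGB2BGR))
    print(n,c["fx"],c["fy"],c["cx"],c["cy"],np.round(c["pose"],3).tolist())
    np.save(f"pics/{n}0.npy",c,allow_pickle=True)
```

```text
pics
workcell.py
18.700000000000003 {'clock': 0.0, 'qpos': array([ 1.10239903e+00,  3.00500561e-01,  1.52158078e+00,  3.38894317e-05,
        1.32069947e+00, -6.65325119e-02]), 'dq': array([ 0.0017169 ,  0.00103429, -0.00113731, -0.00073916, -0.00153473,
       -0.0001314 ]), 'joint_torque': array([-1.49192223e-03, -5.43515253e+01, -3.61769772e+01, -1.01851276e-04,
        4.06383653e-03,  2.60127945e-05]), 'tcp_pos': array([214.9804351 , 505.99211755, 230.70527953]), 'tool_rot': array([-1.72839760e-04,  1.99587133e-01,  9.79879902e-01, -5.68620609e-04]), 'ft_force': array([ 0.30552107, -0.97184521, -0.15086642]), 'torque': array([ 0.0018802 ,  0.00186146, -0.01645782]), 'grasp_force': 0.0, 'finger_gap': 85.51871564697251}
scene 350.41691612870306 350.41691612870306 255.3193722603172 194.01444779283887 [[-0.619, 0.467, -0.632, 1364.431], [0.786, 0.383, -0.486, 534.738], [0.015, -0.797, -0.604, 892.302], [0.0, 0.0, 0.0, 1.0]]
top 347.5248789325269 347.5248789325269 251.78293713506116 191.53124184128757 [[-0.017, -0.983, 0.182, 338.977], [-1.0, 0.02, 0.013, -98.912], [-0.017, -0.182, -0.983, 1160.884], [0.0, 0.0, 0.0, 1.0]]
```

View pics/scene0.png

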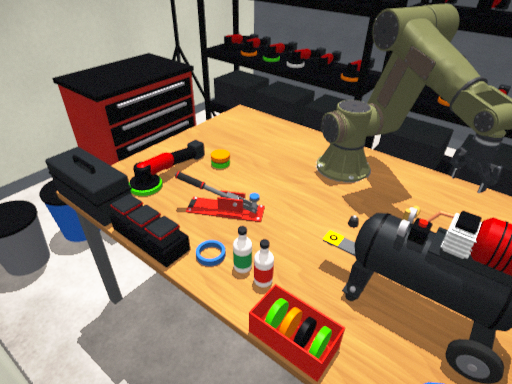

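View pics/top0.png

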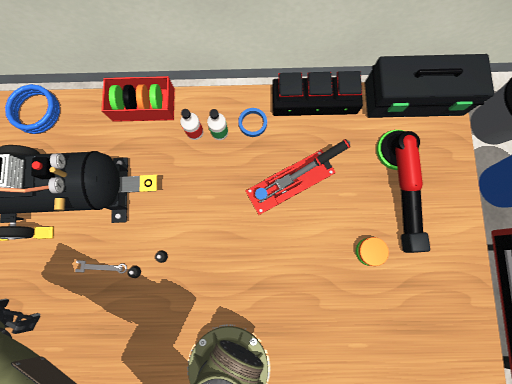

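Top view: jack with blue saddle near (261,194), lever tip at (347,145), pointing back-right; yellow pad at (150,183), tongue along the image row. Scene view: saddle ~(255,197), pad ~(334,238). Now I'll measure.

Create h.py:
```python
import cv2,numpy as np
from workcell import manip
def ray(c,u,v):
    d=np.array([(u-c["cx"])/c["fx"],(v-c["cy"])/c["fy"],1.]); P=np.array(c["pose"])
    return P[:3,3],P[:3,:3]@d
def onz(c,p,z):
    o,d=ray(c,*p); return o+d*(z-o[2])/d[2]
def tri(obs):
    A=np.zeros((3,3));b=np.zeros(3);R=[]
    for c,p in obs:
        o,d=ray(c,*p); d=d/np.linalg.norm(d); M=np.eye(3)-np.outer(d,d); A+=M;b+=M@o;R.append((o,M))
    x=np.linalg.solve(A,b); return x,[round(float(np.linalg.norm(M@(x-o))),1) for o,M in R]
def blobs(c,lo,hi,box,amin=8):
    """hsv range inside box u0,v0,u1,v1 -> [(area,u,v,contour)] largest first"""
    h=cv2.cvtColor(c["frame"],cv2.COLOR_RGB2HSV); m=cv2.inRange(h,np.array(lo),np.array(hi))
    k=np.zeros_like(m); u0,v0,u1,v1=box; k[v0:v1,u0:u1]=m[v0:v1,u0:u1]
    n,l,s,ce=cv2.connectedComponentsWithStats(k)
    return sorted([(int(s[i,4]),ce[i].round(1).tolist(),s[i,:4].tolist()) for i in range(1,n) if s[i,4]>=amin],reverse=True),k
BLUE=((100,120,60),(125,255,255)); YEL=((22,140,110),(34,255,255)); RED=((0,170,60),(6,255,255))
```

Run:
```python
from h import *
S=np.load("pics/scene0.npy",allow_pickle=True).item();T=np.load("pics/top0.npy",allow_pickle=True).item()
for nm,c,bb in(("scene",S,dict(b=(240,185,275,212),y=(315,225,350,250),r=(180,185,275,225))),("top",T,dict(b=(245,180,280,210),y=(130,165,165,200),r=(235,140,345,220)))):
    for k,col in(("b",BLUE),("y",YEL),("r",RED)):
        print(nm,k,blobs(c,*col,bb[k])[0][:5])
b=[blobs(S,*BLUE,(240,185,275,212))[0][0][1],blobs(T,*BLUE,(245,180,280,210))[0][0][1]]
y=[blobs(S,*YEL,(315,225,350,250))[0][0][1],blobs(T,*YEL,(130,165,165,200))[0][0][1]]
print("saddle",tri([(S,b[0]),(T,b[1])]),"pad",tri([(S,y[0]),(T,y[1])]))
k=blobs(T,*RED,(235,140,345,220))[1]
print("base rect",cv2.minAreaRect(cv2.findNonZero(k)))
a=cv2.resize(T["frame"][130:225,125:360],None,fx=3.4,fy=3.4,interpolation=cv2.INTER_CUBIC)
cv2.imwrite("pics/crop1.png",a[...,::-1])
```

```text
scene b [(49, [253.9, 196.2], [250, 193, 9, 7])]
scene y [(226, [333.1, 236.7], [322, 229, 23, 17])]
scene r [(1080, [224.6, 208.7], [186, 197, 78, 25]), (34, [239.4, 194.1], [231, 192, 14, 6])]
top b [(106, [260.8, 193.1], [255, 188, 12, 11])]
top y [(239, [147.9, 182.6], [140, 175, 17, 17])]
top r [(1598, [290.5, 182.6], [246, 149, 89, 66]), (60, [272.2, 189.2], [267, 185, 12, 10])]
saddle (array([ 532.52411004, -112.13951944,   83.42387095]), [0.4, 0.4]) pad (array([567.51020355, 237.76273003, 111.32321849]), [0.5, 0.5])
base rect ((300.1832275390625, 175.5195770263672), (28.501564025878906, 111.04741668701172), 61.11341857910156)
```

View pics/crop1.png

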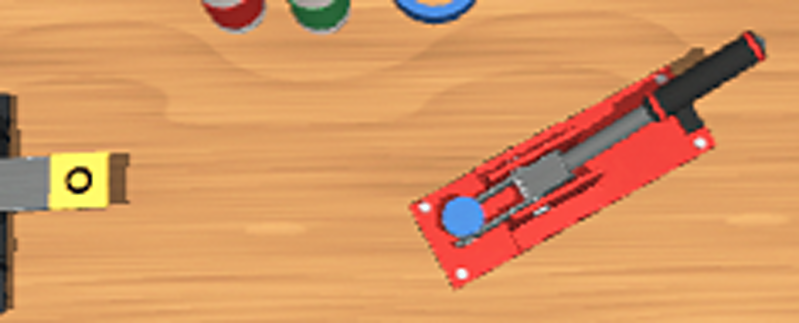

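Crop: plate hole marks at about (425,207), (461,273), (701,143), (660,77); pad ring at (79,180); the tongue runs along the row; the lever is up.

Add to h.py:
```python
from scipy.spatial.transform import Rotation as Ro
def plan(targets):
    """targets: list of (xyz TCP, yaw of tool y axis deg) tool down; print rows rel. to the current pose"""
    s=manip.get_state(); q=s["tool_rot"]; R0=Ro.from_quat([q[1],q[2],q[3],q[0]]); p0=s["tcp_pos"]
    print("tcp",p0.round(1),"tooly yaw",np.degrees(np.arctan2(*R0.as_matrix()[:2,1][::-1])).round(2),"gap",round(s["finger_gap"],1),"F",s["ft_force"].round(1),"t",round(s["clock"],2))
    for p,yaw in targets:
        a=np.radians(yaw); y=np.array([np.cos(a),np.sin(a),0]); z=np.array([0,0,-1.]); x=np.cross(y,z)
        D=np.stack([x,y,z],1); best=min((D,D@np.diag([-1,-1,1])),key=lambda M:(R0.inv()*Ro.from_matrix(M)).magnitude())
        print(np.round((R0.inv()*Ro.from_matrix(best)).as_rotvec(),4),np.round(R0.inv().apply(np.array(p)-p0),1),"dist",np.linalg.norm(np.array(p)-p0).round())
```

Run:
```python
from h import *
S=np.load("pics/scene0.npy",allow_pickle=True).item();T=np.load("pics/top0.npy",allow_pickle=True).item()
f=lambda u,v:(125+u/3.4-.35,130+v/3.4-.35)
H=np.array([onz(T,f(*p),8)[:2] for p in((425,207),(461,273),(701,143),(660,77))]); print("holes",H.round(1))
d=(H[0]+H[1]-H[2]-H[3]);print("yaw base",np.degrees(np.arctan2(d[1],d[0])),"centre",H.mean(0))
k=blobs(T,*RED,(235,140,345,220))[1]
tip=onz(T,f(757,44),160)[:2]
s=np.array([532.5,-112.1]); e=s-tip; print("lever yaw(approx)",np.degrees(np.arctan2(e[1],e[0])))
for p in((0,158),(0,211),(110,153),(110,206)): print("tongue",onz(T,f(*p),109)[:2].round(1))
yaw=np.arctan2(d[1],d[0]);u=np.array([np.cos(yaw),np.sin(yaw)]);print("centre from saddle",s-113.5*u)
g=s-98.5*u;print("grip",g);plan([((*g,100),np.degrees(yaw)+90),((*g,37),np.degrees(yaw)+90)])
# wheel/tank axis: two feet plate in top
```

```text
holes [[ 555.8  -76. ]
 [ 489.2 -110.3]
 [ 615.4 -352.7]
 [ 684.7 -315.4]]
yaw base 117.888583299281 centre [ 586.27148631 -213.5972296 ]
lever yaw(approx) 117.28962522417096
tongue [590.5 311.8]
tongue [540.9 309.3]
tongue [593.1 210.4]
tongue [543.5 208.8]
centre from saddle [ 585.59004571 -212.41797968]
grip [ 578.57374011 -199.1600969 ]
tcp [215.  506.  230.8] tooly yaw 66.98 gap 85.7 F [ 0.3 -1.2  0. ] t 0.1
[-1.000e-03  3.000e-04  6.823e-01] [-610.4 -506.7  131.3] dist 804.0
[-1.000e-03  3.000e-04  6.823e-01] [-610.4 -506.6  194.3] dist 817.0
```

tcp_steps(increments=[{"x":-32, "y":-26.5, "jaw":85}, {"x":-64, "y":-53, "jaw":85}, {"x":-96, "y":-79.5, "jaw":85}, {"x":-128, "y":-106, "jaw":85}, {"x":-160, "y":-132.5, "jaw":85}, {"x":-192, "y":-159, "jaw":85}, {"x":-224, "y":-185.5, "jaw":85}, {"x":-256, "y":-212, "jaw":85}], grip_force=60)

```text
clock: 0.77
tcp_pos: [368.1, 209.0, 231.3]
tool_rot: [0.0, 0.199, 0.98, 0.0]
ft_force: [1.0, 0.5, -0.7]
finger_gap: 84.7
grasp_force: 0.0
```

tcp_steps(increments=[{"drz":0.1, "x":-32, "y":-26.5, "jaw":85}, {"drz":0.2, "x":-64, "y":-53, "jaw":85}, {"drz":0.3, "x":-96, "y":-79.5, "jaw":85}, {"drz":0.4, "x":-128, "y":-106, "jaw":85}, {"drz":0.5, "x":-160, "y":-132.5, "jaw":85}, {"drz":0.6, "x":-192, "y":-159, "jaw":85}, {"drz":0.682, "x":-224, "y":-185.5, "jaw":85}, {"drz":0.682, "x":-256, "y":-212, "jaw":85}])

```text
clock: 1.43
tcp_pos: [520.9, -86.4, 231.1]
tool_rot: [-0.0, 0.518, 0.855, -0.0]
ft_force: [0.8, 1.1, 0.9]
finger_gap: 85.0
grasp_force: 0.0
```

Run:
```python
from h import *
plan([((578.6,-199.2,z),207.9) for z in (231,130,37)])
```

```text
tcp [520.9 -86.4 231.1] tooly yaw 27.57 gap 85.0 F [0.8 1.1 0.9] t 1.43
[-0.0002 -0.0002 -0.0057] [-126.7   -1.     0. ] dist 127.0
[-0.0002 -0.0002 -0.0057] [-126.7   -1.   101. ] dist 162.0
[-0.0002 -0.0002 -0.0057] [-126.7   -1.   194. ] dist 232.0
```

tcp_steps(increments=[{"x":-40, "jaw":85}, {"x":-80, "jaw":85}, {"x":-115, "z":15, "jaw":85}, {"x":-126.7, "y":-1, "z":35, "jaw":85}, {"x":-126.7, "y":-1, "z":50, "jaw":85}, {"x":-126.7, "y":-1, "z":50, "jaw":85}])

```text
clock: 1.93
tcp_pos: [577.6, -197.1, 177.1]
tool_rot: [-0.003, 0.516, 0.856, -0.0]
ft_force: [-0.1, 0.7, -0.5]
finger_gap: 84.8
grasp_force: 0.0
```

Run:
```python
from h import *
W=manip.capture("wrist"); T=manip.capture("top")
np.save("pics/wrist1.npy",W,allow_pickle=True);cv2.imwrite("pics/wrist1.png",W["frame"][...,::-1])
print(np.round(W["pose"],3).tolist(),W["fx"],W["cx"],W["cy"])
print(blobs(W,*BLUE,(0,0,512,384))[0][:3])
plan([((578.6,-199.2,37),207.9)])
```

```text
[[0.884, 0.445, 0.142, 540.42], [0.467, -0.839, -0.279, -125.351], [-0.005, 0.313, -0.95, 320.816], [0.0, 0.0, 0.0, 1.0]] 328.17098681503364 258.70062207809406 195.09290716639697
[(2548, [482.7, 183.4], [457, 134, 55, 101]), (2152, [262.0, 61.5], [233, 35, 55, 58])]
tcp [ 578.8 -196.5  181.3] tooly yaw 27.91 gap 85.2 F [-0.4  1.2  1.1] t 2.03
[-0.0006 -0.0008  0.0002] [ -2.5  -1.3 144.3] dist 144.0
```

View pics/wrist1.png

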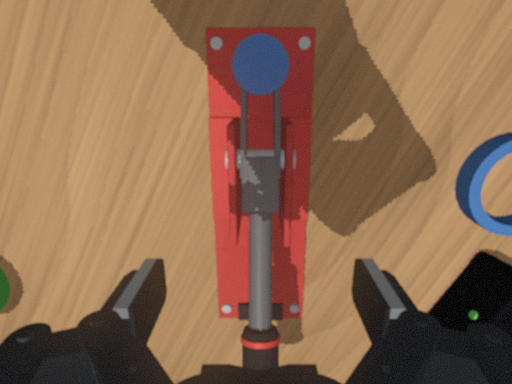

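The wrist view shows the jack upright and centred: holes at (217,43), (305,43), (227,310), (294,310), saddle at (261,63), fingers on either side.

Run:
```python
from h import *
W=np.load("pics/wrist1.npy",allow_pickle=True).item();T=np.load("pics/top0.npy",allow_pickle=True).item()
H=np.array([onz(W,p,8)[:2] for p in((217,43),(305,43),(294,310),(227,310))])
d=(H[0]+H[1]-H[2]-H[3]);yaw=np.degrees(np.arctan2(d[1],d[0]));u=d/np.linalg.norm(d)
print(H.round(1),yaw,"centre",H.mean(0).round(1),"saddle z84",onz(W,(261,63.5),84),"tri",tri([(W,(261,63.5)),(T,(260.8,193.1))]))
g=H.mean(0)+15*u; s=onz(W,(261,63.5),84)[:2]-98.5*u; print(g,s)
g=(g+s)/2;plan([((*g,37),yaw+90)])
```

```text
[[ 490.  -111. ]
 [ 557.8  -75.2]
 [ 686.8 -319.9]
 [ 619.7 -355.7]] 117.86337508302623 centre [ 588.6 -215.5] saddle z84 [ 533.81355033 -112.04090242   84.        ] tri (array([ 533.56886559, -112.13879251,   79.41830667]), [0.4, 0.4])
[ 581.54770847 -202.19579239] [ 579.84898246 -199.12126179]
tcp [ 578.8 -196.5  181.3] tooly yaw 27.91 gap 85.2 F [-0.4  1.2  1.1] t 2.03
[-0.0006 -0.0008  0.0008] [ -4.7  -0.2 144.3] dist 144.0
```

tcp_steps(increments=[{"x":-4.7, "z":36, "jaw":85}, {"x":-4.7, "z":72, "jaw":85}, {"x":-4.7, "z":106, "jaw":85}, {"x":-4.7, "z":130, "jaw":85}, {"x":-4.7, "z":144, "jaw":85}, {"x":-4.7, "z":144, "jaw":85}, {"x":-4.7, "z":144, "jaw":40}, {"x":-4.7, "z":144, "jaw":40}], grip_force=70)

```text
clock: 2.7
tcp_pos: [582.3, -201.2, 39.8]
tool_rot: [0.002, 0.516, 0.857, 0.0]
ft_force: [0.2, -0.5, 0.6]
finger_gap: 63.3
grasp_force: 0.0
```

tcp_steps(increments=[{"jaw":40}, {"jaw":40}, {"jaw":40}, {"jaw":40}])

```text
clock: 3.03
tcp_pos: [582.2, -201.3, 39.8]
tool_rot: [0.002, 0.516, 0.857, 0.0]
ft_force: [-0.8, -0.0, 8.5]
finger_gap: 49.2
grasp_force: 75.6
```

tcp_steps(increments=[{"z":-4, "jaw":40}, {"z":-7, "jaw":40}, {"z":-7, "jaw":40}])

```text
clock: 3.28
tcp_pos: [581.1, -200.8, 44.9]
tool_rot: [0.0, 0.516, 0.857, 0.0]
ft_force: [0.4, -1.0, -6.6]
finger_gap: 49.2
grasp_force: 73.9
```

Run:
```python
from h import *
plan([((570.5,35,46),181.4)])
```

```text
tcp [ 581.1 -200.8   44.9] tooly yaw 27.9 gap 49.2 F [ 0.4 -1.  -6.6] t 3.28
[2.000e-04 1.000e-04 4.625e-01] [213.4 101.   -1.1] dist 236.0
```

tcp_steps(increments=[{"drz":0.06, "x":20, "y":9, "z":-1, "jaw":40}, {"drz":0.12, "x":50, "y":24, "z":-1, "jaw":40}, {"drz":0.19, "x":82, "y":39, "z":-1, "jaw":40}, {"drz":0.26, "x":114, "y":54, "z":-1, "jaw":40}, {"drz":0.33, "x":146, "y":69, "z":-1, "jaw":40}, {"drz":0.4, "x":176, "y":83, "z":-1, "jaw":40}, {"drz":0.4625, "x":200, "y":95, "z":-1, "jaw":40}, {"drz":0.4625, "x":213.4, "y":101, "z":-1, "jaw":40}])

```text
clock: 3.95
tcp_pos: [570.0, 38.0, 45.1]
tool_rot: [-0.0, 0.699, 0.715, -0.0]
ft_force: [0.9, 0.7, -8.1]
finger_gap: 49.1
grasp_force: 74.3
```

tcp_steps(increments=[{"jaw":40}, {"jaw":40}])

```text
clock: 4.12
tcp_pos: [570.3, 35.6, 45.1]
tool_rot: [-0.0, 0.698, 0.716, -0.0]
ft_force: [-0.5, -0.7, -8.0]
finger_gap: 49.2
grasp_force: 74.4
```

Run:
```python
from h import *
c={n:manip.capture(n) for n in("scene","top","wrist")}
for n in c: np.save(f"pics/{n}2.npy",c[n],allow_pickle=True)
S,T,W=c["scene"],c["top"],c["wrist"]
b=lambda c,col,B: blobs(c,*col,B)[0][:3]
print(b(S,BLUE,(270,190,345,260)),b(T,BLUE,(150,170,230,200)),b(W,BLUE,(150,0,350,150)))
print(b(S,YEL,(315,225,350,250)),b(T,YEL,(130,165,165,200)))
a=np.hstack([cv2.resize(W["frame"],(400,300)),cv2.resize(T["frame"][120:240,110:270],(400,300))]);cv2.imwrite("pics/v2.png",a[...,::-1])
plan([((570.5,35,46),181.4)])
```

```text
[(71, [305.6, 227.8], [301, 224, 11, 9])] [] [(8745, [255.6, 35.3], [189, 0, 138, 83])]
[(205, [332.8, 237.3], [322, 230, 22, 16])] [(214, [148.1, 182.7], [140, 175, 17, 17]), (11, [147.1, 182.6], [145, 181, 5, 4])]
tcp [570.5  34.1  45.2] tooly yaw 1.36 gap 48.9 F [-0.   0.8 -8. ] t 4.27
[-0.0003  0.0001 -0.0007] [ 0.9  0.  -0.8] dist 1.0
```

View pics/v2.png

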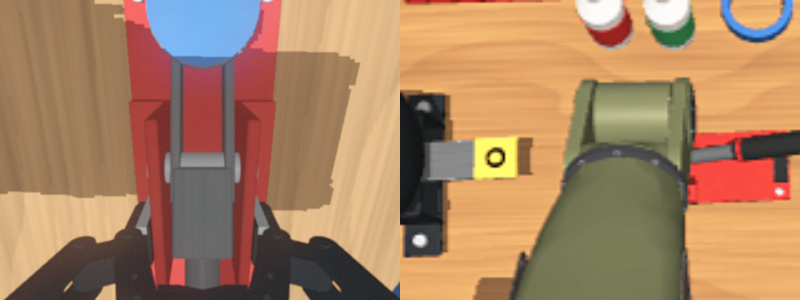

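The left view shows the jack straight between the fingers with the saddle ahead. In the right view the pad (ring ~(496,157) in the composite) is free and the arm hides the saddle from the top camera.

Run:
```python
from h import *
L=lambda n:np.load(f"pics/{n}.npy",allow_pickle=True).item()
S,T,W,T0,S0=L("scene2"),L("top2"),L("wrist2"),L("top0"),L("scene0")
# ellipse-fit of saddle in wrist (disc is cut by the picture's top) : width-based column and lower edge
m=blobs(W,*BLUE,(150,0,350,150))[1]; cn=max(cv2.findContours(m,0,1)[0],key=len)[:,0]; cn=cn[cn[:,1]>2]
P=np.array([onz(W,p,89)[:2] for p in cn]); A=np.c_[2*P,np.ones(len(P))]; s=np.linalg.lstsq(A,(P**2).sum(1),rcond=None)[0]
print("wrist circle centre",s[:2],"r",np.sqrt(s[2]+s[:2]@s[:2]))
print("scene saddle z89",onz(S,(305.6,227.8),89))
print("check scene0 saddle z84",onz(S0,(253.9,196.2),84),"top0",onz(T0,(260.8,193.1),84))
print("pad z109: scene",onz(S,(332.9,236.9),109),"top",onz(T,(148.1,182.7),109),"tri",tri([(S,(332.9,236.9)),(T,(148.1,182.7))]))
```

```text
wrist circle centre [567.33047253 133.62551038] r 17.2577542450397
scene saddle z89 [564.74650619 136.65339949  89.        ]
check scene0 saddle z84 [ 532.96003874 -111.34492405   84.        ] top0 [ 532.62464576 -112.43550136   84.        ]
pad z109: scene [566.00463167 237.25481422 109.        ] top [567.93113411 237.37051388 109.        ] tri (array([567.48607795, 237.37288206, 110.1840971 ]), [0.4, 0.4])
```

Run:
```python
from h import *
plan([((571,132.5,45.2),181.4),((571,132.5,40),181.4)])
```

```text
tcp [570.5  34.1  45.2] tooly yaw 1.36 gap 48.9 F [-0.   0.8 -8. ] t 4.27
[-0.0003  0.0001 -0.0007] [98.3  2.8 -0. ] dist 98.0
[-0.0003  0.0001 -0.0007] [98.3  2.9  5.2] dist 98.0
```

tcp_steps(increments=[{"x":12, "y":0.3, "jaw":40}, {"x":28, "y":0.8, "jaw":40}, {"x":44, "y":1.3, "jaw":40}, {"x":60, "y":1.8, "jaw":40}, {"x":76, "y":2.3, "jaw":40}, {"x":90, "y":2.6, "jaw":40}, {"x":98.3, "y":2.8, "jaw":40}, {"x":98.3, "y":2.8, "jaw":40}])

```text
clock: 4.93
tcp_pos: [570.8, 134.6, 45.2]
tool_rot: [-0.0, 0.698, 0.716, 0.0]
ft_force: [-0.3, 1.1, -7.9]
finger_gap: 49.1
grasp_force: 74.4
```

Run:
```python
from h import *
c={n:manip.capture(n) for n in("scene","top","wrist")}
for n in c: np.save(f"pics/{n}3.npy",c[n],allow_pickle=True)
S,T,W=c["scene"],c["top"],c["wrist"]
a=np.hstack([cv2.resize(W["frame"],(400,300)),cv2.resize(S["frame"][170:290,240:400],(400,300),interpolation=cv2.INTER_CUBIC)]);cv2.imwrite("pics/v3.png",a[...,::-1])
plan([((571,132.5,45.2),181.4)])
```

```text
tcp [570.9 132.8  45.2] tooly yaw 1.38 gap 49.2 F [ 0.2 -0.1 -6.5] t 5.08
[-0.0002  0.0002 -0.0003] [-0.3  0.1 -0. ] dist 0.0
```

View pics/v3.png

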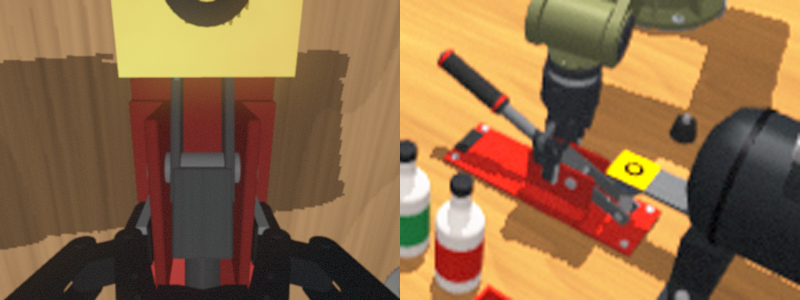

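The wrist view has the tongue's front edge at row ~75 with the ring near column 207, and the jack bars near column 202. The scene view shows the nose under the pad, roughly aligned. Next, put numbers on this.

Run:
```python
from h import *
L=lambda n:np.load(f"pics/{n}.npy",allow_pickle=True).item()
W=L("wrist3"); m=blobs(W,*YEL,(100,0,430,130))[1]
cn=max(cv2.findContours(m,0,1)[0],key=len); print(cv2.boundingRect(cn))
for v in(10,40,80):
    u=np.where(m[v])[0]; print(v,u.min(),u.max(),[onz(W,(x,v),109)[:2].round(1) for x in(u.min(),u.max())])
for col in (200,260,320):
    v=np.where(m[:,col])[0].max(); print("front",onz(W,(col,v),109)[:2].round(1))
print("pred saddle", onz(W,(255.6,10),89)[:2], "pin bar ends", [onz(W,(u*1.28,160*1.28),55)[:2].round(1) for u in(165,240)])
print(np.round(W["pose"],3).tolist())
```

```text
(255, 0, 20, 3)
10 310 317 [array([579.6, 230.1]), array([581.1, 230.1])]Traceback (most recent call last):
  File "<stdin>", line 6, in <module>
    return umr_minimum(a, axis, None, out, keepdims, initial, where)
ValueError: zero-size array to reduction operation minimum which has no identity
```

Run:
```python
from h import *
L=lambda n:np.load(f"pics/{n}.npy",allow_pickle=True).item()
W=L("wrist3"); print(cv2.cvtColor(W["frame"],cv2.COLOR_RGB2HSV)[60,180],cv2.cvtColor(W["frame"],cv2.COLOR_RGB2HSV)[60,60])
m=blobs(W,(23,70,150),(34,255,255),(100,0,430,130))[1]
for v in(10,40,80):
    u=np.where(m[v])[0]; print(v,u.min(),u.max(),[onz(W,(x,v),109)[:2].round(1) for x in(u.min(),u.max())])
for col in (200,260,320):
    v=np.where(m[:,col])[0].max(); print("front",onz(W,(col,v),109)[:2].round(1))
print("pred saddle", onz(W,(255.6,10),89)[:2], "pin bar ends", [onz(W,(u*1.28,160*1.28),55)[:2].round(1) for u in(165,240)])
```

```text
[ 27 120 231] [ 16 112 178]
10 143 385 [array([543.7, 229.2]), array([595.7, 230.5])]
40 146 382 [array([543.9, 223.4]), array([595.9, 224.7])]
80 150 378 [array([544.1, 215. ]), array([596.2, 216.3])]
front [555.4 211.4]
front [569.3 211.7]
front [583.2 212.3]
pred saddle [567.62620597 233.64410963] pin bar ends [array([549.6, 164.8]), array([591.2, 165.9])]
```

tcp_steps(increments=[{"y":1.3, "z":2, "jaw":40}, {"y":1.3, "z":4.5, "jaw":40}, {"y":1.3, "z":5.3, "jaw":40}, {"y":1.3, "z":5.3, "jaw":40}])

```text
clock: 5.42
tcp_pos: [572.3, 132.9, 40.0]
tool_rot: [0.0, 0.699, 0.716, -0.0]
ft_force: [-0.7, -0.4, -6.1]
finger_gap: 49.2
grasp_force: 74.5
```

tcp_steps(increments=[{"jaw":85}, {"jaw":85}, {"jaw":85}, {"jaw":85}, {"z":-20, "jaw":85}, {"z":-55, "jaw":85}, {"z":-95, "jaw":85}, {"z":-130, "jaw":85}])

```text
clock: 6.08
tcp_pos: [572.2, 133.4, 172.4]
tool_rot: [0.0, 0.698, 0.716, 0.0]
ft_force: [0.5, -0.5, -0.3]
finger_gap: 84.7
grasp_force: 0.0
```

tcp_steps(increments=[{"z":-30, "jaw":85}, {"x":-20, "z":-60, "jaw":40}, {"x":-55, "z":-70, "jaw":0}, {"x":-90, "z":-70, "jaw":0}, {"x":-120, "z":-70, "jaw":0}, {"x":-150, "z":-70, "jaw":0}, {"x":-150, "z":-70, "jaw":0}], grip_force=40)

```text
clock: 6.67
tcp_pos: [575.8, -20.9, 240.3]
tool_rot: [0.001, 0.7, 0.714, -0.0]
ft_force: [-0.1, -0.7, -0.6]
finger_gap: 11.6
grasp_force: 0.0
```

Run:
```python
from h import *
c={n:manip.capture(n) for n in("scene","top","wrist")}
for n in c: np.save(f"pics/{n}4.npy",c[n],allow_pickle=True)
S,T,W=c["scene"],c["top"],c["wrist"]
a=np.hstack([cv2.resize(W["frame"],(400,300)),cv2.resize(S["frame"][170:290,240:400],(400,300),interpolation=cv2.INTER_CUBIC)]);cv2.imwrite("pics/v4.png",a[...,::-1])
plan([((575.4,-17.5,170),181.4)])
```

```text
tcp [575.9 -16.4 240.1] tooly yaw 1.38 gap -0.0 F [0.2 0.6 0.4] t 6.82
[ 0.0003 -0.0002 -0.0004] [-1.1 -0.5 70.1] dist 70.0
```

View pics/v4.png

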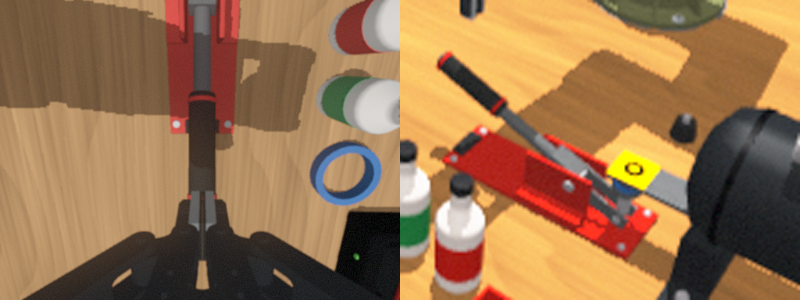

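The jack stands flat with its saddle under the yellow pad, and the closed fingertips sit above the grip (column ~203 of the wrist half, bar centred at ~202). Rear holes are at (176,125), (228,125).

Run:
```python
from h import *
L=lambda n:np.load(f"pics/{n}.npy",allow_pickle=True).item()
W,S=L("wrist4"),L("scene4")
r=np.array([onz(W,(u*1.28,125*1.28),8)[:2] for u in(176,228)]); print("rear holes",r.round(1),r.mean(0))
f=lambda u,v:(240+(u-400)/2.5,170+v/2.5)
h=np.array([onz(S,f(*p),8)[:2] for p in((485,128),(455,157),(623,244),(653,212))]); print(h.round(1),h.mean(0)); d=h[2]+h[3]-h[0]-h[1]; print(np.degrees(np.arctan2(d[1],d[0])))
print("bar axis", [onz(W,(u*1.28,v*1.28),z)[:2].round(1) for u,v,z in((201.5,110,116),(202.5,175,140))])
print("blue",blobs(S,*BLUE,(315,235,345,255),3)[0][:3])
```

```text
rear holes [[537.  -19.7]
 [614.5 -17.9]] [575.72875767 -18.76902266]
[[528.5 -16.3]
 [607.9 -13.1]
 [599.8 258.6]
 [523.3 263. ]] [564.88061041 123.04741064]
91.37502055988259
bar axis [array([574.4,  21. ]), array([576.9, -42.2])]
blue [(18, [328.9, 245.0], [326, 242, 8, 6])]
```

tcp_steps(increments=[{"x":3, "z":35, "jaw":0}, {"x":5, "z":65, "jaw":0}, {"x":5, "z":83, "jaw":0}, {"x":5, "z":90, "jaw":0}, {"x":1, "z":100, "jaw":0}, {"x":-4, "z":110, "jaw":0}, {"x":-8, "z":120, "jaw":0}, {"x":-11, "z":130, "jaw":0}])

```text
clock: 7.48
tcp_pos: [576.9, -27.9, 110.4]
tool_rot: [0.001, 0.698, 0.716, 0.001]
ft_force: [-3.4, 5.6, 12.7]
finger_gap: -0.0
grasp_force: 7.0
```

Run:
```python
from h import *
plan([((576,-27.3,110),181.4),((576.1,-32,90),181.4),((576.2,-34.5,70),181.4),((576.3,-35,57),181.4)])
```

```text
tcp [576.9 -27.9 110.4] tooly yaw 1.39 gap -0.0 F [-3.4  5.6 12.7] t 7.48
[ 0.0024 -0.0002 -0.0001] [ 0.6 -0.8  0.4] dist 1.0
[ 0.0024 -0.0002 -0.0001] [-4.1 -0.9 20.4] dist 21.0
[ 0.0024 -0.0002 -0.0001] [-6.6 -0.9 40.4] dist 41.0
[ 0.0024 -0.0002 -0.0001] [-7.1 -0.9 53.4] dist 54.0
```

tcp_steps(increments=[{"x":-2, "z":8, "jaw":0}, {"x":-3.5, "z":16, "jaw":0}, {"x":-5, "z":24, "jaw":0}, {"x":-6, "z":32, "jaw":0}, {"x":-6.6, "z":40, "jaw":0}, {"x":-7, "z":46, "jaw":0}, {"x":-7, "z":50, "jaw":0}, {"x":-7, "z":50, "jaw":0}])

```text
clock: 8.15
tcp_pos: [577.0, -35.0, 60.7]
tool_rot: [0.001, 0.699, 0.716, 0.001]
ft_force: [-4.0, 1.1, 12.8]
finger_gap: -0.2
grasp_force: 6.4
```

Run:
```python
from h import *
c={n:manip.capture(n) for n in("scene","top","wrist")}
for n in c: np.save(f"pics/{n}5.npy",c[n],allow_pickle=True)
S,T,W=c["scene"],c["top"],c["wrist"]
a=np.hstack([cv2.resize(W["frame"],(400,300)),cv2.resize(S["frame"][170:290,240:400],(400,300),interpolation=cv2.INTER_CUBIC)]);cv2.imwrite("pics/v5.png",a[...,::-1])
plan([((576.3,-35,57),181.4)])
```

```text
tcp [577.  -35.   61.2] tooly yaw 1.39 gap -0.1 F [-3.8  2.  12.7] t 8.3
[ 0.0021  0.0003 -0.0002] [ 0.  -0.7  4.2] dist 4.0
```

View pics/v5.png

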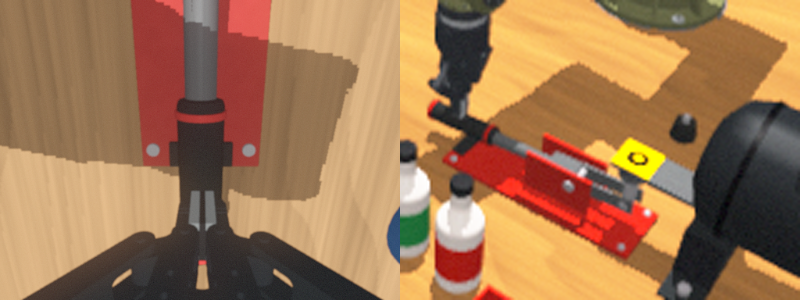

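The fingertips are centred on the grip, the lever is nearly level, and the pad is visibly raised with the foot off the bench. I'll press on to the stop.

tcp_steps(increments=[{"z":2, "jaw":0}, {"z":4, "jaw":0}, {"z":4, "jaw":0}])

```text
clock: 8.55
tcp_pos: [577.1, -35.1, 57.3]
tool_rot: [0.001, 0.699, 0.716, 0.001]
ft_force: [-4.3, 0.8, 14.4]
finger_gap: 0.0
grasp_force: 7.0
```

tcp_steps(increments=[{"z":1.5, "jaw":0}, {"z":1.5, "jaw":0}])

```text
clock: 8.72
tcp_pos: [577.2, -35.1, 57.0]
tool_rot: [0.001, 0.699, 0.716, 0.001]
ft_force: [-10.0, 2.6, 26.8]
finger_gap: 0.4
grasp_force: 13.3
```

tcp_steps(increments=[{"jaw":0}, {"jaw":0}, {"jaw":0}, {"jaw":0}, {"jaw":0}, {"jaw":0}])

```text
clock: 9.22
tcp_pos: [577.2, -35.0, 57.0]
tool_rot: [0.001, 0.698, 0.716, 0.001]
ft_force: [-11.0, 2.6, 27.0]
finger_gap: 0.1
grasp_force: 13.5
```

Run:
```python
from h import *
S,T=manip.capture("scene"),manip.capture("top")
y=[blobs(S,*YEL,(315,215,350,250))[0][0],blobs(T,*YEL,(125,160,170,200))[0][0]]; print(y,"pad",tri([(S,y[0][1]),(T,y[1][1])]))
a=np.hstack([cv2.resize(T["frame"][120:240,110:270],(400,300),interpolation=cv2.INTER_CUBIC),cv2.resize(S["frame"][190:310,270:430],(400,300),interpolation=cv2.INTER_CUBIC)]);cv2.imwrite("pics/v6.png",a[...,::-1])
plan([])
```

```text
[(203, [334.8, 233.0], [324, 225, 22, 17]), (224, [145.2, 181.1], [137, 173, 17, 17])] pad (array([568.18787806, 240.64924783, 129.73959766]), [0.9, 0.9])
tcp [577.2 -35.   57.1] tooly yaw 1.39 gap 0.1 F [-10.8   2.2  28.6] t 9.32
```

View pics/v6.png

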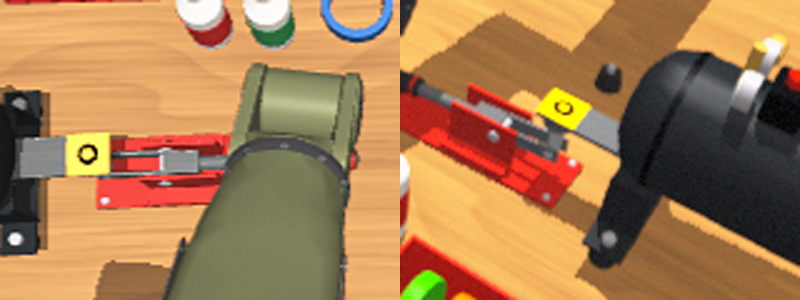

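Pad ring at (88,154) in the left half is centred over the lever line. The pad has risen about 20 mm, the foot is clear, and the lever is steady on its stop at about 27 N. Handing in.

```bash
python3 -c "
from workcell import manip
print(manip.job_done())"
```

```text
the job is handed in; nothing more can be done
None
```

I handed the job in at about 9.3 s with the jack's saddle centred under the lift pad to within a few mm. The lever is held down on its stop at about 27 N. By the cameras, the pad rose about 20 mm and the feet came clear of the bench.

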